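# Set the desk sharpener for a fat pencil

### The job

Get the desk pencil sharpener ready for the fat pencil beside it: push its shavings drawer fully home, and stroke the knurled rim of its hole dial round with a fingertip, click by click, until the one big hole has clicked in at the bottom, at the pointer. Only touch, push and stroke things, lift nothing; leave the sharpener standing upright where it is, and do not disturb the fat pencil, the eraser and the little pocket sharpener.

Things in the scene. Friction and masses are not known exactly. Their poses are not given: they have to be found in the camera images.
- sharpener: grey desk pencil sharpener, loose on the mat, about 0.9 kg, sole 90 x 68 mm. Origin: centre of the underside; x points from front to back, y to the left as the robot sees the front, z up. The front (-x) has the dial above, the drawer below. Housing 66 mm wide, 66 mm high; a crank sticks out behind on the right, below 79 mm. A push of about 5 N makes it slide.
- dial (a joint): angle of the hole dial; 0 or any multiple of 6.283 = big hole at the bottom. Grows counter-clockwise seen from the front (top of the rim stroked to +y of the sharpener). Turns endlessly, with a spring detent each 1.047 rad (24 mm of rim): let go past half way it springs on into the next, short of it back. Starts 1 to 3 clicks off, either way round.
- dial_top (a point): topmost point of the dial's rim, 79 mm above the mat, fixed to the sharpener. Dial: upright aluminium disc, 46 mm across, 13 mm thick, axis along the sharpener's x at 56 mm height, its middle 38.5 mm ahead of the origin; only the top 13 mm of it stands above the housing. Press here from above with 4 to 8 N and stroke sideways; a detent yields at about 2 N along the rim.
- big_hole (a point): centre of the big hole (13 mm; the other five are 6 to 8 mm) on the dial's front face, 13.5 mm from the dial's axis; turns with the dial.
- pointer (a point): tip of the small raised pointer on the front, just under the dial: the big hole belongs straight above it. Fixed to the sharpener.
- drawer (a joint): how far the shavings drawer is pulled out, in m; 0 = fully home, at most 0.05. Slides along the sharpener's x axis with about 1 N of friction.
- drawer_front (a point): middle of the drawer's flat front, 17.5 mm above the mat; the front is 60 mm wide, 21 mm high (z = 7 to 28 mm) and faces the sharpener's -x. When home it lies 54 mm ahead of the sharpener's origin, 9 mm further forward than the dial.
- fat_pencil: fat six-sided wooden pencil, 11 mm across, 168 mm long, lying beside the sharpener on the robot's right; origin at the middle of the barrel's underside. Bystander.
- rubber_eraser: eraser in a card sleeve, 19 x 46 x 12 mm, lying left of the sharpener; origin at the centre of the underside. Bystander.
- pocket_sharpener: small metal pocket sharpener, 15 x 25 x 14 mm, lying left of the sharpener; origin at the centre of the underside. Bystander.

How it is judged (in metres and radians):
At the end, for the whole second after the job is handed in: The drawer is home to within 3 mm; the dial rests in the detent with the big hole at the bottom, its centre within 2 mm sideways of the pointer; the sharpener stands upright and at rest within 25 mm of where it stood; fat pencil, eraser and pocket sharpener lie within 15 mm of where they lay (value of joint drawer below 0.003 m and y of big_hole in the frame of sharpener between -0.002 and 0.002 m and z of big_hole in the frame of sharpener below 0.05 m and velocity of joint dial between -0.1 and 0.1 rad/s and linear speed of sharpener below 0.01 m/s and angle between sharpener's own z axis and vertical below 0.05 rad and distance of sharpener from where it was at the start of the episode below 0.025 m and distance of each of fat_pencil, rubber_eraser, pocket_sharpener from where it was at the start of the episode below 0.015 m); the robot touches nothing.
It fails at once if the sharpener is lifted or tipped (raised more than 8 mm or tilted more than 9 degrees) (height (world z) of sharpener above 0.008 m or angle between sharpener's own z axis and vertical above 0.16 rad).
It fails at once if the sharpener is shoved more than 40 mm (distance of sharpener from where it was at the start of the episode above 0.04 m).
It fails at once if the fat pencil, the eraser or the pocket sharpener is lifted off the mat (12 mm) or pushed more than 20 mm (distance of any of fat_pencil, rubber_eraser, pocket_sharpener from where it was at the start of the episode above 0.02 m or height (world z) of any of fat_pencil, rubber_eraser, pocket_sharpener above 0.012 m).
It also fails if it takes over 58 s, if anything falls off the work surface, if the arm or the gripper's body presses on something with over 40 N, if the wrist force passes 120 N, or if a joint passes its speed limit or range.

### The arm

A 6-joint arm with a two-finger parallel gripper is mounted at the origin on a cart in front of the work surface, level with it; the furniture and walls round the work are solid. World frame = base frame: x ahead of the robot, y to its left, z up, the work surface at z = 0. Lengths are in mm, angles in rad, forces in N, time in s.
With the tool pointing down it reaches from about 350 to 975 mm from the base axis. Payload 7.1 kg.
Tool frame: the origin (TCP) lies at the very end of the fingers, on their centre line; the grasp point (between the pads) lies ctrl.hold_point_z behind it (ctrl.hold_point_z is the distance from the TCP to the grasp point, in mm); z points along the fingers, y is the line along which they close (so a half turn about z gives the same grasp; the last joint's range is limited). The gripper opens to 88 mm and grips with 3 to 60 N. Pads are 20 mm wide; open, the fingers measure 115 mm over their backs; the gripper's body (75 mm by 178 mm) begins 61 mm behind the grasp point.
Start: joints at [-1.264, 0.423, 1.63, -0, 1.089, -0.019], TCP at [200.059, -592.099, 200.775] pointing down, gripper open.
Joint ranges: [-3, 3], [-0.9, 2.11], [0.09, 2.58], [-1.31, 4.45], [0.11, 2.69], [-2.54, 2.54]. Speed limits (rad/s): [2.39, 2.39, 3.01, 3.14, 3.14, 3.14].

### API

Orientations are given as a rotation vector (axis times angle).
In Python, from workcell import ctrl gives the robot as it stands. The module is installed in compiled form; this text tells all that it offers.
- The arm moves only by the shell command python3 -m creep 'ROWS'. ROWS is JSON, a list of rows, each an object with "translation": the shift along the tool's x, y, z in mm, a list of three; "angular": the turn, a rotation vector about the tool's x, y, z in rad, a list of three; "jaw": the opening, from 0 (shut) to 1 (fully open). A call has exactly 8 rows; each row is the pose to reach, as a shift and turn from the pose commanded when the call began, along the tool's axes at that moment; what a row does not reach only later rows make up. A row lasts 1/8 s, in which the tool goes at most 62.5 mm and 10.7 degrees, less where a joint would pass 70% of its speed; a pose out of reach is approached as far as the arm can. A call with a gripper value outside its range is refused whole. The fingers move at their own pace and stop on an object; the grip force is fixed at half the most. Time passes only in rows, so rows that repeat a pose let the fingers close, or fill a call up. It gives the time, the measured TCP pose, the force, the opening and the grip force at its end, in the units of the state.
- ctrl.get_obs(): the state, without advancing time (a new reading comes with each control period).
- ctrl.get_image(name): name is "scene" or "top"; returns the picture (480x640x3 uint8, red, green, blue); there is no depth.
- ctrl.camera_info(name): a dict with "camera_matrix" (3x3 intrinsics, pixels), "distortion" ([k1, k2, p1, p2, k3] as OpenCV has them; the pictures are not rectified), "world_from_camera" (4x4, takes a point from camera to world coordinates). Camera axes: x right, y up, looking along -z (the intrinsics and any distortion apply to the point x, -y, -z); pixel columns grow to the right and rows downward; lengths in mm; the calibration is good to about 2 mm. A picture is of the moment at which its call begins. camera_info takes no time and is no camera call.
- ctrl.close_job(): hands the job in; it is judged then, once.
Trained networks look in the newest picture that a camera, given by its name, has taken for a name from the list of things; names that differ only in an ending like _2 or _b are one class to them, and where a whole thing is asked for, a point or a joint stands for the part that bears it (a point fixed in the world has none). Each returns a list of dicts, best first, with "score" (0 to 1); they miss things now and then, are a little off and sometimes report something else, mostly with a low value. They report only what shows in the picture. A call takes as long as a camera call.
- ctrl.look_for(camera, label): "rect" ([left, top, right, bottom] in pixels, round what is visible of it).
The state is a dict: "t": time; "qpos": joint angles; "qvel": joint speeds; "joint_torque": joint torques, N m; "ee_pos": TCP position; "orientation": TCP orientation; "ft_force": force on the tool from outside, world axes, zero at the start; "moment": the same for the moment, N m; "width": finger opening in mm; "grasp_force": force on a finger pad.
Only numpy, scipy, OpenCV 4.12 (cv2) and the standard library are available. Lean on these libraries where they do the work, as an engineer would, in place of code of your own. Each camera call takes 0.05 s, during which the arm holds its last target. There are 200 camera calls.

## Working session

There is one attempt and no reset: what is moved stays moved. The work goes in short steps, Python scripts to look and compute and a shell command to move; the robot and the scene stay as the last step left them, time stands still between calls to the robot, and variables do not carry over. Pictures are saved under pics/ and viewed, at most 10 in all, crops included, and the job is handed in when it is done.

```bash
mkdir -p pics
python3 - <<'E'
from workcell import ctrl
import cv2
for c in ("scene","top"):
    im=ctrl.get_image(c); cv2.imwrite(f"pics/{c}0.png",im[:,:,::-1])
    for n in ("sharpener","dial","dial_top","big_hole","pointer","drawer","drawer_front","fat_pencil","rubber_eraser","pocket_sharpener"):
        r=ctrl.look_for(c,n); print(c,n,[( [round(v) for v in d["rect"]],round(d["score"],2)) for d in r[:2]])
    i=ctrl.camera_info(c); print(i)
o=ctrl.get_obs(); print(o, ctrl.hold_point_z)
E
```

```text
scene sharpener [([256, 209, 337, 309], 0.93)]
scene dial [([292, 240, 318, 272], 0.76), ([240, 294, 268, 314], 0.51)]
scene dial_top [([258, 213, 336, 304], 0.73)]
scene big_hole [([285, 239, 317, 272], 0.58)]
scene pointer [([258, 212, 336, 306], 0.73)]
scene drawer [([255, 212, 338, 308], 0.73), ([290, 268, 338, 305], 0.6)]
scene drawer_front [([289, 272, 338, 306], 0.88)]
scene fat_pencil [([318, 242, 389, 288], 0.66)]
scene rubber_eraser [([317, 241, 389, 289], 0.68), ([241, 297, 268, 311], 0.67)]
scene pocket_sharpener [([228, 279, 242, 296], 0.48)]
{'camera_matrix': array([[588.43030873,   0.        , 313.34720564],
       [  0.        , 588.43030873, 238.76385113],
       [  0.        ,   0.        ,   1.        ]]), 'distortion': array([0.0568288, 0.       , 0.       , 0.       , 0.       ]), 'world_from_camera': array([[-5.44386774e-01,  4.24776743e-01, -7.23331016e-01,
        -1.04886371e+02],
       [-8.38465466e-01, -3.01120123e-01,  4.54205167e-01,
         3.60421115e+02],
       [-2.48737335e-02,  8.53751363e-01,  5.20086442e-01,
         5.28839547e+02],
       [ 0.
[... 1176 characters left out ...]
00]])}
{'t': 1.1, 'qpos': array([-1.26400456e+00,  4.23102307e-01,  1.62989256e+00, -3.21141407e-05,
        1.08861366e+00, -1.90357065e-02]), 'qvel': array([ 0.00077839, -0.0010006 , -0.00073067, -0.000837  , -0.00055173,
       -0.00028359]), 'joint_torque': array([ 5.14503208e-04, -5.44586205e+01, -2.74047375e+01,  6.45455229e-02,
        1.67734263e-02, -1.76250728e-05]), 'ee_pos': array([ 200.04726516, -592.10239168,  200.77654772]), 'orientation': array([-3.09997918e+00, -5.09568816e-01,  4.78077350e-05]), 'ft_force': array([ 0.41046699, -0.78119127, -1.07871294]), 'moment': array([0.06470482, 0.00291178, 0.01443228]), 'grasp_force': 0.0, 'width': 87.98983323637337} 18.700000000000003
```

Run:
```python
import cv2,numpy as np
a=cv2.imread("pics/scene0.png")[200:320,220:400]; b=cv2.imread("pics/top0.png")[170:290,260:390]
cv2.imwrite("pics/a.png",cv2.resize(a,None,fx=4.4,fy=4.4,interpolation=cv2.INTER_CUBIC)); cv2.imwrite("pics/b.png",cv2.resize(b,None,fx=5,fy=5,interpolation=cv2.INTER_CUBIC))
```

```text
(no output)
```

View pics/a.png

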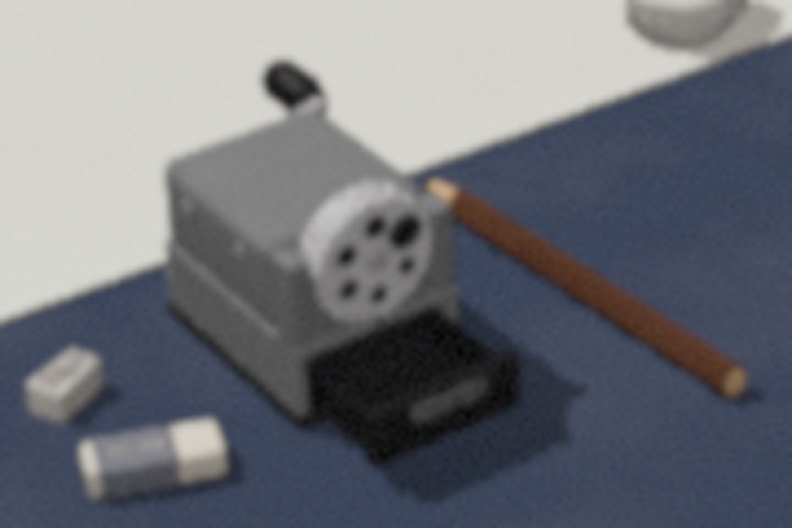

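View pics/b.png

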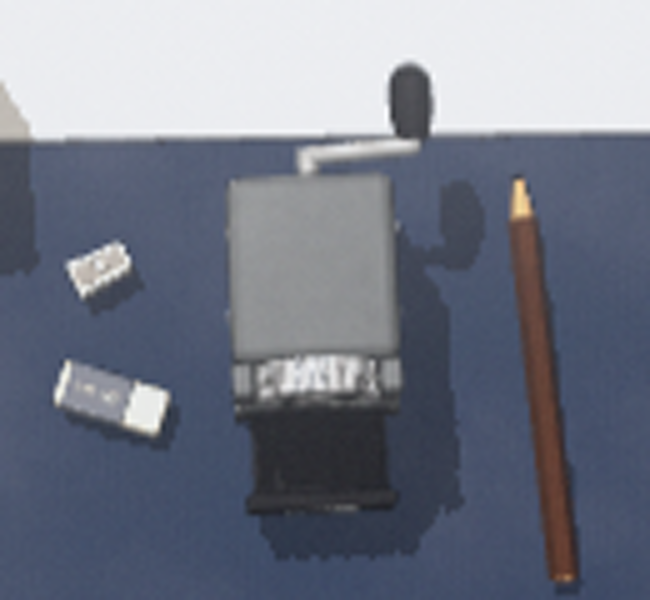

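```bash
cat > h.py <<'E'
import numpy as np,cv2
from workcell import ctrl
def ray(c,p):
    i=ctrl.camera_info(c);u=cv2.undistortPoints(np.array([[p]],float),i["camera_matrix"],i["distortion"])[0,0]
    T=i["world_from_camera"];d=T[:3,:3]@[u[0],-u[1],-1];return T[:3,3],d
def atz(c,p,z): o,d=ray(c,p);return o+d*(z-o[2])/d[2]
def tri(p,q):
    o,d=ray("scene",p);e,f=ray("top",q);s=np.linalg.lstsq(np.c_[d,-f],e-o,rcond=None)[0]
    a,b=o+d*s[0],e+f*s[1];return (a+b)/2,np.linalg.norm(a-b)
def proj(c,P):
    i=ctrl.camera_info(c);T=i["world_from_camera"];p=(np.array(P,float)-T[:3,3])@T[:3,:3]*[1,-1,-1]
    return cv2.projectPoints(p,np.zeros(3),np.zeros(3),i["camera_matrix"],i["distortion"])[0][:,0]
def top(x,y): return (260+x/5-.4,170+y/5-.4)
def sc(x,y): return (220+x/4.4-.4,200+y/4.4-.4)
E
python3 - <<'E'
from h import *
np.set_printoptions(precision=1,suppress=True)
for n,p in dict(bl=(231,180),br=(387,176),fl=(233,355),fr=(398,352)).items(): print(n,atz("top",top(*p),66))
for n,p in dict(l=(247,497),r=(396,491)).items(): print("drawer",n,atz("top",top(*p),28))
print("bl tri",tri(sc(170,165),top(231,180)),"drawer r",tri(sc(517,355),top(396,491)),"drawer l", tri(sc(370,415),top(247,497)))
print("dial edge",[atz("top",top(*p),z) for p,z in (((258,378),56),((380,373),56),((317,378),79))])
for p in ((520,180),(565,580)): print("pencil",atz("top",top(*p),6))
for p in ((55,390),(170,410)): print("eraser",atz("top",top(*p),10))
E
```

```text
bl [597.8  20.9  66. ]
br [598.8 -40.   66. ]
fl [528.8  20.5  66. ]
fr [529.3 -43.1  66. ]
drawer l [477.5  16.3  28. ]
drawer r [479.3 -43.   28. ]
bl tri (array([598.2,  20.1,  62.1]), np.float64(2.020307540557395)) drawer r (array([479. , -44.1,  23.9]), np.float64(2.333203304464126)) drawer l (array([477.1,  15.4,  25.5]), np.float64(2.4017422865553475))
dial edge [array([521.2,  11.1,  56. ]), array([522.7, -36.4,  56. ]), array([517.6, -11.7,  79. ])]
pencil [610.7 -97.9   6. ]
pencil [ 444.5 -111.8    6. ]
eraser [523.8  94.9  10. ]
eraser [515.1  47.9  10. ]
```

Run:
```python
from h import *
from scipy.optimize import least_squares
np.set_printoptions(precision=3,suppress=True)
hol=np.array([sc(*p) for p in ((404,230),(375,225),(347,256),(348,288),(378,293),(407,265))]) # big, then ccw
def W(v,L):
    c,s=np.cos(v[2]),np.sin(v[2]);return np.array(L)@np.array([[c,s,0],[-s,c,0],[0,0,1]])+[v[0],v[1],v[4]]
def H(v):
    a=v[3]+np.arange(6)*np.pi/3
    return W(v,np.c_[-45+0*a,-13.5*np.sin(a),56-13.5*np.cos(a)])
tops=np.array([top(258,378),top(380,373),top(317,360)])
def f(v):
    return np.r_[(proj("scene",H(v))-hol).ravel(),(v[2]-.025)*30,v[4]*.3]
for a in (1,2,3):
    r=least_squares(f,[555,-12,0.02,a,0]);print(r.x,r.cost)
v=r.x
print("drawer out est",(v[0]-478)-54,"dialtop",W(v,[[-38.5,0,79]]))
print(proj("top",W(v,[[-38.5,23,56],[-38.5,-23,56],[-45,0,79],[-32,0,79]])),tops)
```

```text
[557.779 -11.166   0.026   2.112   0.009] 0.13794629266507769
[557.779 -11.166   0.026   2.112   0.009] 0.13794629266751512
[557.779 -11.166   0.026   2.112   0.009] 0.1379462926648891
drawer out est 25.779094275156467 dialtop [[519.293 -12.183  79.009]]
[[311.35  246.473]
 [335.012 245.606]
 [323.402 247.709]
 [323.14  240.918]] [[311.2 245.2]
 [335.6 244.2]
 [323.  241.6]]
```

```bash
python3 -m creep '[{"translation":[30,-34,0],"angular":[0,0,0],"jaw":0},{"translation":[70,-80,0],"angular":[0,0,0.1],"jaw":0},{"translation":[110,-126,0],"angular":[0,0,0.2],"jaw":0},{"translation":[150,-172,0],"angular":[0,0,0.3],"jaw":0},{"translation":[190,-217,0],"angular":[0,0,0.3],"jaw":0},{"translation":[230,-263,0],"angular":[0,0,0.3],"jaw":0},{"translation":[265,-303,0],"angular":[0,0,0.3],"jaw":0},{"translation":[295,-337,0],"angular":[0,0,0.3],"jaw":0}]'
```

```text
t: 2.1
ee_pos: [372.3, -176.7, 201.1]
orientation: [3.141, 0.041, 0.001]
ft_force: [-0.4, -0.5, 0.3]
width: 11.5
grasp_force: 0.0
```

```bash
python3 -m creep '[{"translation":[22,-50,0],"angular":[0,0,0],"jaw":0},{"translation":[47,-106,0],"angular":[0,0,0],"jaw":0},{"translation":[72,-162,20],"angular":[0,0,0],"jaw":0},{"translation":[72,-162,60],"angular":[0,0,0],"jaw":0},{"translation":[72,-162,110],"angular":[0,0,0],"jaw":0},{"translation":[72,-162,150],"angular":[0,0,0],"jaw":0},{"translation":[72,-162,180],"angular":[0,0,0],"jaw":0},{"translation":[72,-162,185],"angular":[0,0,0],"jaw":0}]'
python3 - <<'E'
from workcell import ctrl
import cv2,numpy as np
a=ctrl.get_image("scene")[190:340,200:400,::-1]
b=ctrl.get_image("top")[170:320,250:390,::-1]
cv2.imwrite("pics/c.png",cv2.resize(np.hstack([a,b]),None,fx=2.3,fy=2.3,interpolation=cv2.INTER_CUBIC))
o=ctrl.get_obs();print(o["ee_pos"],o["orientation"],o["ft_force"],o["width"])
E
```

```text
t: 3.1
ee_pos: [438.2, -14.5, 14.4]
orientation: [-3.141, -0.041, 0.005]
ft_force: [0.3, -0.0, 1.4]
width: 0.9
grasp_force: 0.0
[439.5450693  -14.61962551  15.82008332] [-3.14128736e+00 -4.04600776e-02  8.75503105e-04] [-0.58685084 -0.08112454 -0.05728802] 0.07593541226430213
```

View pics/c.png

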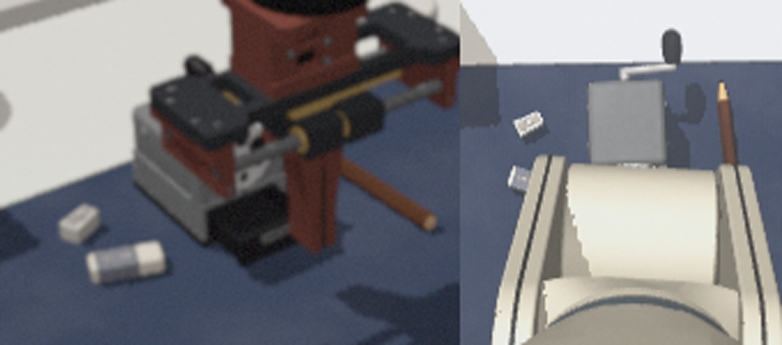

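```bash
python3 -m creep '[{"translation":[10,0,0],"angular":[0,0,0],"jaw":0},{"translation":[20,0,0],"angular":[0,0,0],"jaw":0},{"translation":[27,0,0],"angular":[0,0,0],"jaw":0},{"translation":[32,0,0],"angular":[0,0,0],"jaw":0},{"translation":[37,0,0],"angular":[0,0,0],"jaw":0},{"translation":[42,0,0],"angular":[0,0,0],"jaw":0},{"translation":[46,0,0],"angular":[0,0,0],"jaw":0},{"translation":[49,0,0],"angular":[0,0,0],"jaw":0}]'
```

```text
t: 4.2
ee_pos: [488.6, -13.3, 15.7]
orientation: [-3.141, -0.041, 0.0]
ft_force: [-1.2, -0.5, 0.0]
width: 0.6
grasp_force: 0.0
```

```bash
python3 -m creep '[{"translation":[1,0,0],"angular":[0,0,0],"jaw":0},{"translation":[2,0,0],"angular":[0,0,0],"jaw":0},{"translation":[3,0,0],"angular":[0,0,0],"jaw":0},{"translation":[4,0,0],"angular":[0,0,0],"jaw":0},{"translation":[4,0,0],"angular":[0,0,0],"jaw":0},{"translation":[4,0,0],"angular":[0,0,0],"jaw":0},{"translation":[4,0,0],"angular":[0,0,0],"jaw":0},{"translation":[4,0,0],"angular":[0,0,0],"jaw":0}]'
```

```text
t: 5.2
ee_pos: [492.4, -13.2, 15.8]
orientation: [3.141, 0.041, -0.0]
ft_force: [0.1, 0.3, 0.3]
width: 0.2
grasp_force: 0.0
```

```bash
python3 -m creep '[{"translation":[0.5,0,0],"angular":[0,0,0],"jaw":0},{"translation":[1,0,0],"angular":[0,0,0],"jaw":0},{"translation":[1.5,0,0],"angular":[0,0,0],"jaw":0},{"translation":[2,0,0],"angular":[0,0,0],"jaw":0},{"translation":[2.5,0,0],"angular":[0,0,0],"jaw":0},{"translation":[3,0,0],"angular":[0,0,0],"jaw":0},{"translation":[3.5,0,0],"angular":[0,0,0],"jaw":0},{"translation":[4,0,0],"angular":[0,0,0],"jaw":0}]'
```

```text
t: 6.2
ee_pos: [496.5, -13.1, 15.8]
orientation: [3.141, 0.041, 0.0]
ft_force: [0.1, -0.0, -0.2]
width: 0.2
grasp_force: 0.0
```

Run:
```python
from workcell import ctrl
import cv2,numpy as np
a=ctrl.get_image("scene")[200:330,230:380,::-1]
cv2.imwrite("pics/d.png",cv2.resize(a,None,fx=4,fy=4,interpolation=cv2.INTER_CUBIC))
for i in range(3):
  ctrl.get_image("top");o=ctrl.get_obs();print(o["ee_pos"],o["ft_force"])
```

```text
[496.56753862 -13.13990018  15.79672327] [-0.39547447  0.06765667  0.12069014]
[496.46871919 -13.14159591  15.78769051] [-0.60345808 -0.20360981 -0.91326819]
[496.46950681 -13.12669138  15.77988309] [ 0.86972199 -0.45705894  0.11044634]
```

View pics/d.png

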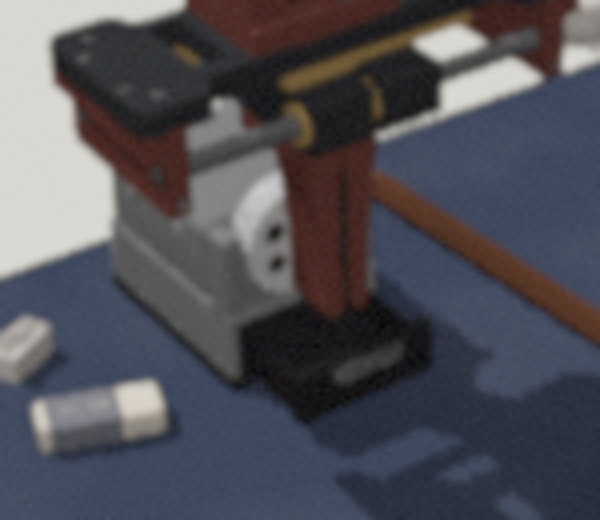

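Run:
```python
from h import *
def d(p): return (np.array(p)-[230,200]+.4)*4
for P in ([496.5,-13,16],[486.5,0.5,16],[486.5,-13,16],[486.5,-13,35],[478,-13,28],[478,-43,28],[478,16,7]): print(P,d(proj("scene",[P])[0]))
```

```text
[496.5, -13, 16] [330.85475746 345.64721529]
[486.5, 0.5, 16] [314.66376473 371.428698  ]
[486.5, -13, 16] [345.65472328 358.81485638]
[486.5, -13, 35] [344.47385633 316.41321218]
[478, -13, 28] [357.77635451 343.40279753]
[478, -43, 28] [425.85971513 315.87883442]
[478, 16, 7] [291.87032679 417.89128069]
```

Run:
```python
from h import *
def c(p): return (np.array(p)-[200,190]+.4)*2.3
for P in ([429.5,-14,16],[439.5,-28,16],[429.5,-28,16],[429.5,-28,0],[429.5,-14,0],[429.5,-14,35]): print(P,c(proj("scene",[P])[0]))
r=ctrl.look_for("scene","drawer_front"); print([(d["rect"],d["score"]) for d in r])
a=ctrl.get_image("scene")[255:315,275:350,::-1].astype(float)
for i in range(5): a+=ctrl.get_image("scene")[255:315,275:350,::-1]
a=np.clip(a/6*2.5,0,255).astype(np.uint8)
cv2.imwrite("pics/e.png",cv2.resize(a,None,fx=8,fy=8,interpolation=cv2.INTER_CUBIC))
```

```text
[429.5, -14, 16] [320.49215629 274.47715017]
[439.5, -28, 16] [329.71641804 258.13979324]
[429.5, -28, 16] [339.20647917 266.35716574]
[429.5, -28, 0] [339.09543333 286.95249059]
[429.5, -14, 0] [320.56425658 295.15231392]
[429.5, -14, 35] [320.40673862 249.39298261]
[([289.9, 275.0, 340.2, 304.6], 0.93)]
```

View pics/e.png

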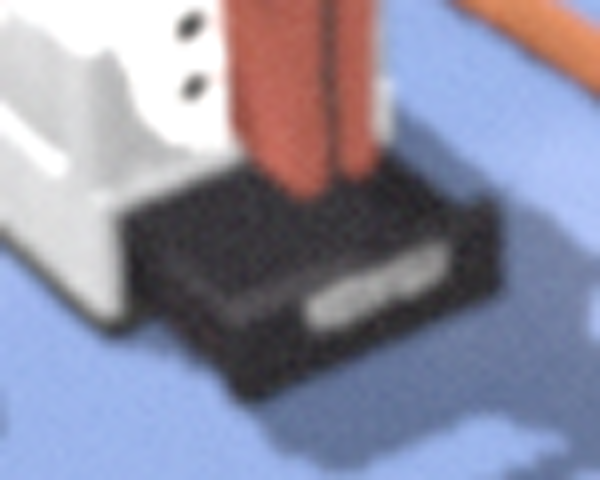

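The picture shows the fingertips (px ≈ 313,279) standing over the drawer, not against its front. So the real fingertips sit about 19 mm above the reported TCP, and they passed over the drawer without touching it. I'll back off, go lower and push again.

```bash
python3 -m creep '[{"translation":[-10,0,0],"angular":[0,0,0],"jaw":0},{"translation":[-30,0,0],"angular":[0,0,0],"jaw":0},{"translation":[-50,0,0],"angular":[0,0,0],"jaw":0},{"translation":[-57,0,0],"angular":[0,0,0],"jaw":0},{"translation":[-57,0,4],"angular":[0,0,0],"jaw":0},{"translation":[-57,0,8],"angular":[0,0,0],"jaw":0},{"translation":[-57,0,12],"angular":[0,0,0],"jaw":0},{"translation":[-57,0,15],"angular":[0,0,0],"jaw":0}]'
python3 - <<'E'
from workcell import ctrl
import cv2
a=ctrl.get_image("scene")[215:345,230:410,::-1]
cv2.imwrite("pics/f.png",cv2.resize(a,None,fx=4,fy=4,interpolation=cv2.INTER_CUBIC))
o=ctrl.get_obs();print(o["ee_pos"],o["ft_force"])
E
```

```text
t: 7.75
ee_pos: [439.7, -14.6, 0.4]
orientation: [-3.141, -0.041, 0.0]
ft_force: [-0.0, -0.2, 0.5]
width: 0.3
grasp_force: 0.0
[ 4.39392343e+02 -1.45949514e+01  1.35259589e-01] [ 0.5671264   0.22442749 -0.12063996]
```

View pics/f.png

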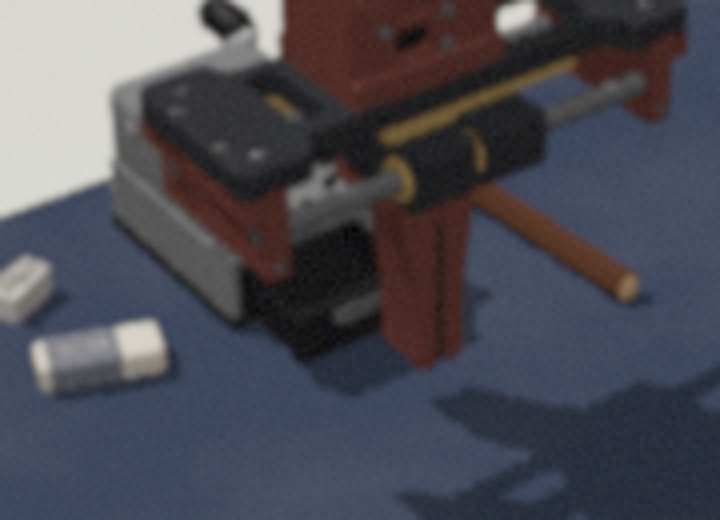

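Run:
```python
from h import *
for p,x in (((230+280/4,215+280/4),439.5),((230+185/4,200+215/4),496.5)):
    o,d=ray("scene",p)
    for dx in (-37,0,37): print(p,dx,(o+d*(x+dx-o[0])/d[0]).round())
```

```text
(300.0, 285.0) -37 [402.  63. 105.]
(300.0, 285.0) 0 [440.  41.  74.]
(300.0, 285.0) 37 [477.  20.  43.]
(276.25, 253.75) -37 [460.  63. 121.]
(276.25, 253.75) 0 [497.  43.  94.]
(276.25, 253.75) 37 [534.  24.  67.]
```

```bash
python3 -m creep '[{"translation":[12,0,0],"angular":[0,0,0],"jaw":0},{"translation":[22,0,0],"angular":[0,0,0],"jaw":0},{"translation":[27,0,0],"angular":[0,0,0],"jaw":0},{"translation":[32,0,0],"angular":[0,0,0],"jaw":0},{"translation":[37,0,0],"angular":[0,0,0],"jaw":0},{"translation":[42,0,0],"angular":[0,0,0],"jaw":0},{"translation":[46,0,0],"angular":[0,0,0],"jaw":0},{"translation":[49,0,0],"angular":[0,0,0],"jaw":0}]'
```

```text
t: 8.8
ee_pos: [488.7, -13.3, 0.8]
orientation: [-3.141, -0.041, 0.0]
ft_force: [-1.2, 0.2, -0.0]
width: 0.6
grasp_force: 0.4
```

```bash
python3 -m creep '[{"translation":[0.5,0,0],"angular":[0,0,0],"jaw":0},{"translation":[1,0,0],"angular":[0,0,0],"jaw":0},{"translation":[1.5,0,0],"angular":[0,0,0],"jaw":0},{"translation":[2,0,0],"angular":[0,0,0],"jaw":0},{"translation":[2.5,0,0],"angular":[0,0,0],"jaw":0},{"translation":[3,0,0],"angular":[0,0,0],"jaw":0},{"translation":[3.5,0,0],"angular":[0,0,0],"jaw":0},{"translation":[4,0,0],"angular":[0,0,0],"jaw":0}]'
```

```text
t: 9.8
ee_pos: [492.0, -13.2, 0.7]
orientation: [-3.141, -0.041, 0.001]
ft_force: [-2.6, 0.7, 1.9]
width: 0.5
grasp_force: 1.3
```

Force is rising, so I'll push on slowly.

```bash
python3 -m creep '[{"translation":[0.5,0,0],"angular":[0,0,0],"jaw":0},{"translation":[1,0,0],"angular":[0,0,0],"jaw":0},{"translation":[1,0,0],"angular":[0,0,0],"jaw":0},{"translation":[1.5,0,0],"angular":[0,0,0],"jaw":0},{"translation":[2,0,0],"angular":[0,0,0],"jaw":0},{"translation":[2,0,0],"angular":[0,0,0],"jaw":0},{"translation":[2.5,0,0],"angular":[0,0,0],"jaw":0},{"translation":[2.5,0,0],"angular":[0,0,0],"jaw":0}]'
```

```text
t: 10.8
ee_pos: [492.8, -13.1, 0.5]
orientation: [-3.141, -0.041, 0.006]
ft_force: [-7.0, -0.7, 5.5]
width: 0.6
grasp_force: 3.5
```

```bash
python3 -m creep '[{"translation":[-10,0,0],"angular":[0,0,0],"jaw":0},{"translation":[-35,0,0],"angular":[0,0,0],"jaw":0},{"translation":[-45,0,-20],"angular":[0,0,0],"jaw":0},{"translation":[-45,0,-60],"angular":[0,0,0],"jaw":0},{"translation":[-45,0,-85],"angular":[0,0,0],"jaw":0},{"translation":[-10,-10,-88],"angular":[0,0,0],"jaw":0},{"translation":[25,-10,-88],"angular":[0,0,0],"jaw":0},{"translation":[25,-10,-80],"angular":[0,0,0],"jaw":0}]'
python3 - <<'E'
from workcell import ctrl
import cv2
a=ctrl.get_image("scene")[180:320,230:380,::-1]
cv2.imwrite("pics/g.png",cv2.resize(a,None,fx=4,fy=4,interpolation=cv2.INTER_CUBIC))
o=ctrl.get_obs();print(o["ee_pos"],o["ft_force"])
E
```

```text
t: 11.8
ee_pos: [523.3, -2.5, 81.6]
orientation: [3.141, 0.041, 0.009]
ft_force: [-2.0, 0.2, 0.1]
width: 0.1
grasp_force: 0.0
[520.01478384  -2.49456398  79.81153998] [-0.71492914 -0.16267884 -0.55057072]
```

View pics/g.png

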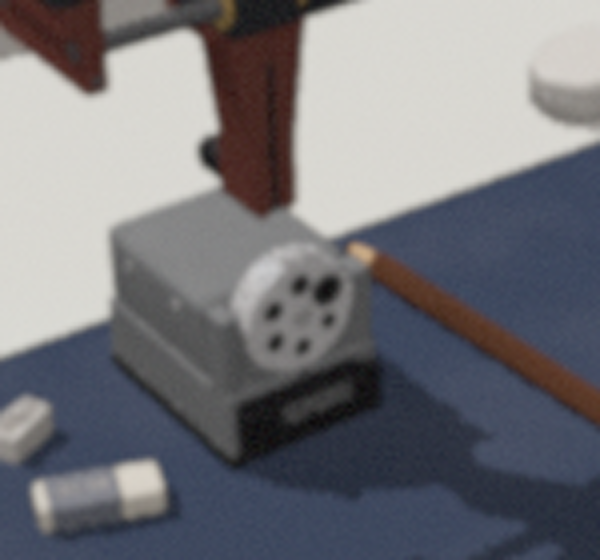

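The drawer is home and flush. The dial still has its big hole at 2 o'clock (px ≈ 312,252). Next I'll lower the fingertip onto the rim.

```bash
python3 -m creep '[{"translation":[0.5,0,6],"angular":[0,0,0],"jaw":0},{"translation":[0.5,0,11],"angular":[0,0,0],"jaw":0},{"translation":[0.5,0,14],"angular":[0,0,0],"jaw":0},{"translation":[0.5,0,16],"angular":[0,0,0],"jaw":0},{"translation":[0.5,0,17],"angular":[0,0,0],"jaw":0},{"translation":[0.5,0,18],"angular":[0,0,0],"jaw":0},{"translation":[0.5,0,18.5],"angular":[0,0,0],"jaw":0},{"translation":[0.5,0,19],"angular":[0,0,0],"jaw":0}]'
```

```text
t: 12.85
ee_pos: [520.3, -2.5, 61.8]
orientation: [-3.141, -0.041, -0.0]
ft_force: [-0.3, -0.4, -0.0]
width: 0.1
grasp_force: 0.0
```

```bash
python3 -m creep '[{"translation":[0,0,0.3],"angular":[0,0,0],"jaw":0},{"translation":[0,0,0.6],"angular":[0,0,0],"jaw":0},{"translation":[0,0,0.9],"angular":[0,0,0],"jaw":0},{"translation":[0,0,1.2],"angular":[0,0,0],"jaw":0},{"translation":[0,0,1.5],"angular":[0,0,0],"jaw":0},{"translation":[0,0,1.8],"angular":[0,0,0],"jaw":0},{"translation":[0,0,2],"angular":[0,0,0],"jaw":0},{"translation":[0,0,2],"angular":[0,0,0],"jaw":0}]'
```

```text
t: 13.85
ee_pos: [520.2, -2.5, 59.8]
orientation: [3.141, 0.041, -0.0]
ft_force: [0.1, 0.2, 0.4]
width: 0.4
grasp_force: 0.0
```

```bash
python3 -m creep '[{"translation":[0,0,0.3],"angular":[0,0,0],"jaw":0},{"translation":[0,0,0.6],"angular":[0,0,0],"jaw":0},{"translation":[0,0,0.9],"angular":[0,0,0],"jaw":0},{"translation":[0,0,1.2],"angular":[0,0,0],"jaw":0},{"translation":[0,0,1.5],"angular":[0,0,0],"jaw":0},{"translation":[0,0,1.8],"angular":[0,0,0],"jaw":0},{"translation":[0,0,2],"angular":[0,0,0],"jaw":0},{"translation":[0,0,2],"angular":[0,0,0],"jaw":0}]'
```

```text
t: 14.85
ee_pos: [520.2, -2.5, 57.8]
orientation: [-3.141, -0.041, 0.0]
ft_force: [-0.3, -0.2, -0.5]
width: 0.5
grasp_force: 0.0
```

```bash
python3 -m creep '[{"translation":[0,0,0.4],"angular":[0,0,0],"jaw":0},{"translation":[0,0,0.8],"angular":[0,0,0],"jaw":0},{"translation":[0,0,1.2],"angular":[0,0,0],"jaw":0},{"translation":[0,0,1.5],"angular":[0,0,0],"jaw":0},{"translation":[0,0,1.8],"angular":[0,0,0],"jaw":0},{"translation":[0,0,2.1],"angular":[0,0,0],"jaw":0},{"translation":[0,0,2.4],"angular":[0,0,0],"jaw":0},{"translation":[0,0,2.4],"angular":[0,0,0],"jaw":0}]'
```

```text
t: 15.85
ee_pos: [520.5, -2.4, 55.9]
orientation: [-3.141, -0.04, -0.001]
ft_force: [-1.6, 1.2, 8.1]
width: 0.4
grasp_force: 4.4
```

```bash
python3 -m creep '[{"translation":[0,0.5,-0.2],"angular":[0,0,0],"jaw":0},{"translation":[0,1,-0.3],"angular":[0,0,0],"jaw":0},{"translation":[0,1.5,-0.5],"angular":[0,0,0],"jaw":0},{"translation":[0,2,-0.6],"angular":[0,0,0],"jaw":0},{"translation":[0,2.5,-0.8],"angular":[0,0,0],"jaw":0},{"translation":[0,3,-0.9],"angular":[0,0,0],"jaw":0},{"translation":[0,3.5,-1],"angular":[0,0,0],"jaw":0},{"translation":[0,4,-1.1],"angular":[0,0,0],"jaw":0}]'
```

```text
t: 16.85
ee_pos: [520.5, -6.2, 56.9]
orientation: [-3.141, -0.04, -0.001]
ft_force: [-0.4, 1.6, 6.2]
width: 0.6
grasp_force: 3.6
```

```bash
python3 -m creep '[{"translation":[0,1.2,-0.25],"angular":[0,0,0],"jaw":0},{"translation":[0,2.4,-0.4],"angular":[0,0,0],"jaw":0},{"translation":[0,3.6,-0.5],"angular":[0,0,0],"jaw":0},{"translation":[0,4.8,-0.55],"angular":[0,0,0],"jaw":0},{"translation":[0,6,-0.55],"angular":[0,0,0],"jaw":0},{"translation":[0,7.2,-0.5],"angular":[0,0,0],"jaw":0},{"translation":[0,8.4,-0.4],"angular":[0,0,0],"jaw":0},{"translation":[0,9,-0.35],"angular":[0,0,0],"jaw":0}]'
```

```text
t: 17.85
ee_pos: [520.8, -15.6, 57.2]
orientation: [3.141, 0.04, 0.001]
ft_force: [-0.8, -0.3, 6.0]
width: 0.3
grasp_force: 2.7
```

```bash
python3 -m creep '[{"translation":[0,1.2,0.2],"angular":[0,0,0],"jaw":0},{"translation":[0,2.4,0.5],"angular":[0,0,0],"jaw":0},{"translation":[0,3.6,0.8],"angular":[0,0,0],"jaw":0},{"translation":[0,4.8,1.2],"angular":[0,0,0],"jaw":0},{"translation":[0,6,1.5],"angular":[0,0,0],"jaw":0},{"translation":[0,7,1.8],"angular":[0,0,0],"jaw":0},{"translation":[0,8,-2],"angular":[0,0,0],"jaw":0},{"translation":[0,8,-12],"angular":[0,0,0],"jaw":0}]'
python3 - <<'E'
from workcell import ctrl
import cv2
a=ctrl.get_image("scene")[180:320,230:380,::-1]
cv2.imwrite("pics/k.png",cv2.resize(a,None,fx=4,fy=4,interpolation=cv2.INTER_CUBIC))
o=ctrl.get_obs();print(o["ee_pos"],o["ft_force"])
E
```

```text
t: 18.85
ee_pos: [520.1, -23.5, 68.6]
orientation: [-3.141, -0.04, 0.002]
ft_force: [0.2, 0.2, -0.8]
width: 0.6
grasp_force: 0.0
[521.1337305  -23.4884556   70.02462665] [0.85746876 0.84944929 1.4293502 ]
```

View pics/k.png

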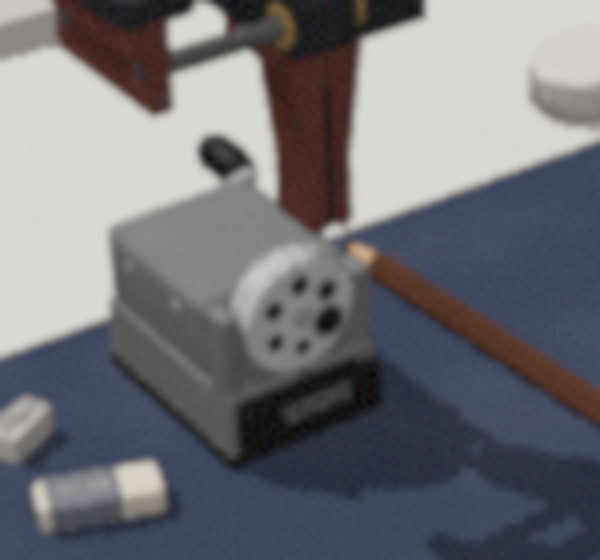

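The big hole has moved one click, to 4 o'clock (px ≈ 312,260), and everything else is where it was. One more identical stroke.

```bash
python3 -m creep '[{"translation":[0,-11,-2],"angular":[0,0,0],"jaw":0},{"translation":[0,-21,0],"angular":[0,0,0],"jaw":0},{"translation":[0,-21,6],"angular":[0,0,0],"jaw":0},{"translation":[0,-21,10],"angular":[0,0,0],"jaw":0},{"translation":[0,-21,12],"angular":[0,0,0],"jaw":0},{"translation":[0,-21,12.8],"angular":[0,0,0],"jaw":0},{"translation":[0,-21,13.2],"angular":[0,0,0],"jaw":0},{"translation":[0,-21,13.4],"angular":[0,0,0],"jaw":0}]'
```

```text
t: 19.9
ee_pos: [520.1, -2.6, 55.9]
orientation: [-3.141, -0.04, 0.0]
ft_force: [-2.8, 1.2, 9.6]
width: 0.7
grasp_force: 4.9
```

```bash
python3 -m creep '[{"translation":[0,0.5,-0.2],"angular":[0,0,0],"jaw":0},{"translation":[0,1,-0.4],"angular":[0,0,0],"jaw":0},{"translation":[0,1.5,-0.5],"angular":[0,0,0],"jaw":0},{"translation":[0,2,-0.7],"angular":[0,0,0],"jaw":0},{"translation":[0,2.5,-0.8],"angular":[0,0,0],"jaw":0},{"translation":[0,3,-0.9],"angular":[0,0,0],"jaw":0},{"translation":[0,3.5,-1],"angular":[0,0,0],"jaw":0},{"translation":[0,4,-1.1],"angular":[0,0,0],"jaw":0}]'
```

```text
t: 20.9
ee_pos: [520.2, -6.5, 57.0]
orientation: [-3.141, -0.04, 0.0]
ft_force: [-1.8, 0.8, 6.3]
width: 0.1
grasp_force: 3.6
```

```bash
python3 -m creep '[{"translation":[0,1.2,-0.25],"angular":[0,0,0],"jaw":0},{"translation":[0,2.4,-0.4],"angular":[0,0,0],"jaw":0},{"translation":[0,3.6,-0.5],"angular":[0,0,0],"jaw":0},{"translation":[0,4.8,-0.55],"angular":[0,0,0],"jaw":0},{"translation":[0,6,-0.55],"angular":[0,0,0],"jaw":0},{"translation":[0,7.2,-0.5],"angular":[0,0,0],"jaw":0},{"translation":[0,8.4,-0.4],"angular":[0,0,0],"jaw":0},{"translation":[0,9,-0.35],"angular":[0,0,0],"jaw":0}]'
```

```text
t: 21.9
ee_pos: [520.5, -15.8, 57.1]
orientation: [3.141, 0.04, -0.0]
ft_force: [-2.4, -0.3, 5.0]
width: 0.4
grasp_force: 2.8
```

```bash
python3 -m creep '[{"translation":[0,1.2,0.2],"angular":[0,0,0],"jaw":0},{"translation":[0,2.4,0.5],"angular":[0,0,0],"jaw":0},{"translation":[0,3.6,0.8],"angular":[0,0,0],"jaw":0},{"translation":[0,4.8,1.2],"angular":[0,0,0],"jaw":0},{"translation":[0,6,1.5],"angular":[0,0,0],"jaw":0},{"translation":[0,7,1.8],"angular":[0,0,0],"jaw":0},{"translation":[0,8,-2],"angular":[0,0,0],"jaw":0},{"translation":[0,8,-25],"angular":[0,0,0],"jaw":0}]'
python3 - <<'E'
from workcell import ctrl
import cv2
a=ctrl.get_image("scene")[180:320,230:400,::-1]
cv2.imwrite("pics/l.png",cv2.resize(a,None,fx=4,fy=4,interpolation=cv2.INTER_CUBIC))
o=ctrl.get_obs();print(o["ee_pos"],o["ft_force"])
E
```

```text
t: 22.9
ee_pos: [519.5, -23.6, 81.0]
orientation: [-3.141, -0.04, 0.005]
ft_force: [0.2, 0.1, 0.2]
width: 1.0
grasp_force: 0.0
[521.84066455 -23.74598155  84.14649567] [0.80156575 0.48820141 1.58645363]
```

View pics/l.png

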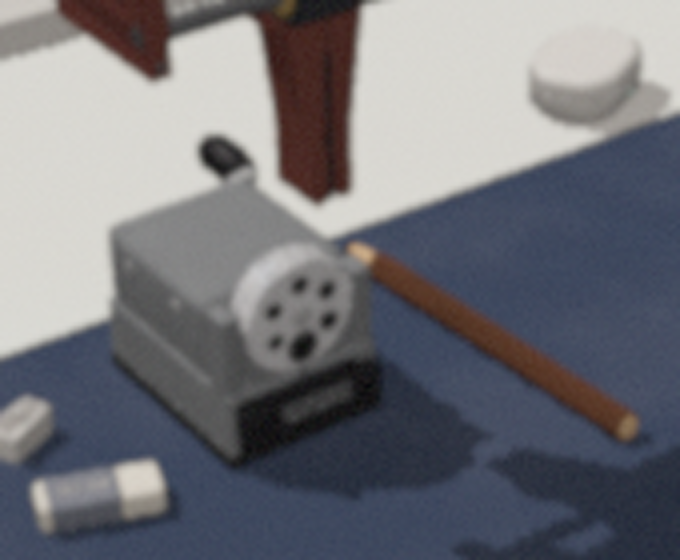

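The big hole is at the bottom (px ≈ 305,266), the drawer is home, nothing else has moved, and the finger is clear.

```bash
python3 -c "
from workcell import ctrl
print(ctrl.close_job())"
```

```text
the job is handed in; nothing more can be done
None
```

I handed the job in at about 23 s: the drawer is pushed home, the dial was stroked two clicks so the big hole sits at the bottom above the pointer, and in the last picture the sharpener and the things beside it had not visibly moved; the hand-in itself gave no verdict.

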